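# Ready the spectrophotometer for a UV reading of the last cell

### The arm

A 6-joint arm with a two-finger parallel gripper is mounted at the origin on the work surface. World frame = base frame: x ahead of the robot, y to its left, z up, the work surface at z = 0. Lengths are in m, angles in rad, forces in N, time in s.
With the tool pointing down it reaches from about 0.3 to 0.875 m from the base axis. Payload 6.4 kg.
Tool frame: the origin (TCP) lies between the finger pads; the fingertips stand ctrl.tip_extent ahead of it and the grasp point (between the pads) is the TCP (ctrl.tip_extent is the distance from the TCP to the fingertips, in m); z points along the fingers, y is the line along which they close (so a half turn about z gives the same grasp; the last joint's range is limited). The gripper opens to 85 mm and grips with 20 to 120 N. Pads are 22 mm wide; open, the fingers measure 114 mm over their backs; the gripper's body (76 mm by 85 mm) begins 54 mm behind the grasp point. The pads swing forward as they close: fully open they stand 13 mm farther back than shut.
Start: joints at [0.911, 0.181, 1.607, -0, 1.354, -0.206], TCP at [0.252, 0.517, 0.229] pointing down, gripper open.
Joint ranges: [-2.99, 2.99], [-0.89, 2.07], [0.3, 2.58], [-1.14, 4.28], [0, 2.63], [-3.12, 3.12]. Speed limits (rad/s): [2.57, 2.57, 3.01, 3.14, 3.14, 3.14].

### API

Orientations are given as a unit quaternion [w, x, y, z].
In Python, from bench import ctrl gives the robot as it stands.
- The arm moves only by the tool send_rows, never from a script. Its arguments are lists of equal length, an entry for each row: "dr": the turn, a rotation vector about the tool's x, y, z in units of 6 degrees (1.0 is 6 degrees), a list of three; "xyz": the shift along the tool's x, y, z in cm, a list of three; "jaw": the opening in per cent of the stroke, from 0 (shut) to 100 (fully open). In form: {"dr": [[wx, wy, wz], ...], "xyz": [[dx, dy, dz], ...], "jaw": [jaw, ...]}. A call has exactly 8 rows; each row is the pose to reach, as a shift and turn from the pose commanded when the call began, along the tool's axes at that moment; what a row does not reach only later rows make up. A row lasts 1/8 s, in which the tool goes at most 62.5 mm and 10.7 degrees, less where a joint would pass 70% of its speed; a pose out of reach is approached as far as the arm can. A call with a gripper value outside its range is refused whole. The fingers move at their own pace and stop on an object; the grip force is fixed at half the most. Time passes only in rows, so rows that repeat a pose let the fingers close, or fill a call up. It gives the time, the measured TCP pose, the force, the opening and the grip force at its end, in the units of the state.
- ctrl.get_obs(): the state, without advancing time (a new reading comes with each control period).
- ctrl.camera(name): name is "scene" or "top" or "wrist"; returns the picture (384x512x3 uint8, red, green, blue); there is no depth.
- ctrl.calibration(name): a dict with "camera_matrix" (3x3 intrinsics, pixels), "world_from_camera" (4x4, takes a point from camera to world coordinates). Camera axes: x right, y up, looking along -z (the intrinsics and any distortion apply to the point x, -y, -z); pixel columns grow to the right and rows downward; lengths in m; the calibration is good to about 2 mm. A picture is of the moment at which its call begins: read the wrist's pose just before it. calibration takes no time and is no camera call; for the wrist camera it gives the pose at the moment of the call.
- ctrl.hand_in(): hands the job in; it is judged then, once.
The state is a dict: "time_s": time; "q": joint angles; "dq": joint speeds; "joint_efforts": joint torques, N m; "eef_pos": TCP position; "eef_rot": TCP orientation; "wrist_force": force on the tool from outside, world axes, zero at the start; "torque": the same for the moment, N m; "opening": opening from 0.0 (shut) to 1.0 (fully open); "grasp_force": force on a finger pad.
Only numpy, scipy, OpenCV 4.12 (cv2) and the standard library are available. Lean on these libraries where they do the work, as an engineer would, in place of code of your own. Each camera call takes 0.05 s, during which the arm holds its last target. There are 200 camera calls.

### The job

Get the spectrophotometer ready to read its last cell in the UV: turn the lamp lever on top so that its pointer stands at the blue dot, lower the sample-compartment lid gently until it is fully shut, and pull the cell-changer rod slowly and smoothly all the way out to its end stop. Leave the glassware and everything else on the bench and on the instrument where it is.

Things in the scene. Friction and masses are not known exactly. Their poses are not given: they have to be found in the camera images.
- spectro: off-white spectrophotometer, 420 mm wide (y), 330 deep (x), fixed, front to the robot, turned up to 0.18 rad. Origin: middle of front edge, at bench level; x to its rear, y to the robot's left, z up. Open sample compartment at x 15 to 150 mm, y -45 to -185, rim 125 high, housing behind it 135 high. Left half: sloped console, from x 90 a flat top 140 high, from x 232 a lamp housing 164 high
- cell_rod (a joint): cell changer: 8 mm steel rod out of the compartment's front, along the instrument's -x, 75 mm above the bench; inside it carries four capped cells in a row. Value in m: 0 = pushed in, 0.045 = pulled out to its end stop (last cell in the beam). About 2 N of friction; stays where left. The cells slop if it goes faster than about 0.25 m/s
- rod_knob (a point): centre of the black knob on the end of that rod: cylinder 19 mm in diameter, 22 mm long along the rod; 30 mm in front of the instrument's front face when the rod is in, 75 mm when fully out; moves with the rod. x, y, z as the instrument's
- lid (a joint): dark grey-blue lid of the sample compartment, hinged along its rear edge (axis along the instrument's y). Value in rad: 0 = shut flat, 1.4 = fully open, nearly upright. Friction hinge: it stays at any angle and takes 1 to 2 N at its front edge to move; can be pushed shut from behind and above on its outer face. Over about 0.2 m/s at its edge just before it shuts is a slam
- lid_edge (a point): on the lid's outer (upper) face, middle of its front edge, 135 mm from the hinge. The lid is 146 mm wide and 10 mm thick; a finger lip 60 mm wide, 8 mm thick goes on 14 mm past this point. Turns with the lid: its x points from front edge to hinge, its z out of the outer face
- lid_hinge (a point): middle of the lid's hinge axis, 128 mm above the bench, 150 mm behind the instrument's front face. The lid's outer face lies 9 mm outside this axis, its inner face 1 mm inside; with the lid shut the outer face is 137 mm above the bench
- lamp_lever (a joint): lever on the flat left top: a flat arm turning about an upright pin at its rear end, over a dark plate (143 mm above bench) with amber, blue, green dots from left to right. Value in rad, growing as the knob goes right (anticlockwise from above): -0.6 pointer at amber, 0 at blue (arm straight to the front), 0.6 at green; stops at +-0.75. About 1.2 N at the knob moves it; stays where left
- lever_knob (a point): on the axis of the upright red knob on the lever, 162 mm above the bench: knob 17 mm in diameter, 26 mm tall (147 to 173 mm above the bench), 68 mm from the pin; a white pointer tip goes on 16 mm past it
- lever_pivot (a point): the pin's axis, at plate height
- blue_dot (a point): the middle of the blue dot, 13 mm across, on the plate, 90 mm in front of the pin; with the pointer at it the knob's centre is 22 mm behind it
- flask_large: stoppered 100 ml volumetric flask, 166 mm tall, bulb 68 mm across; origin under its foot, z up its neck. Leave alone
- flask_small: stoppered volumetric flask with pink contents, 133 mm tall, bulb 54 mm across; origin under its foot, z up its neck. Leave alone
- tube_a: self-standing sample tube with orange cap, 110 mm tall, 34 mm across the cap; origin under its foot, z up. Leave alone
- tube_b: the same kind of tube as tube_a. Leave alone
- beaker: empty glass beaker, 68 mm across, 90 mm tall; origin under its foot, z up. Leave alone
- tip_box: low white box of pipette tips, 85 x 120 x 47 mm; origin under its centre. Leave alone
- cuvette_case: flat blue cuvette case, 60 x 105 x 22 mm, lying on top of the instrument's right rear; origin under its centre. Leave alone
- pipette: white pipette lying flat, about 245 mm long, 20 mm high; origin under its body. Leave alone

How it is judged:
At the end, for the whole second after the job is handed in: Rod out to its end stop (within 2.5 mm), lid shut (within 0.045 rad, 6 mm at its edge), lamp lever at the blue dot (within 0.10 rad, 7 mm at the knob), all other things within 25 mm of where they stood and the flasks, tubes and beaker upright (within 0.2 rad) (value of joint cell_rod above 0.0425 m and value of joint lid below 0.045 rad and value of joint lamp_lever between -0.1 and 0.1 rad and distance of each of flask_large, flask_small, tube_a, tube_b, beaker, tip_box, cuvette_case, pipette from where it was at the start of the episode below 0.025 m and angle between each of flask_large, flask_small, tube_a, tube_b, beaker's own z axis and vertical below 0.2 rad); the robot touches nothing.
It fails at once if the rod is moved so fast that the cells slop (over 0.25 m/s) (velocity of joint cell_rod above 0.25 m/s or velocity of joint cell_rod below -0.25 m/s).
It fails at once if the lid is slammed (still moving at over 1.5 rad/s, 0.2 m/s at its edge, in the last 0.15 rad before it is shut) (value of joint lid below 0.15 rad and velocity of joint lid below -1.5 rad/s).
It fails at once if a flask, a tube or the beaker is tipped over (angle between any of flask_large, flask_small, tube_a, tube_b, beaker's own z axis and vertical above 0.6 rad).
It fails at once if a bystander is shoved more than 50 mm (distance of any of flask_large, flask_small, tube_a, tube_b, beaker, tip_box, cuvette_case, pipette from where it was at the start of the episode above 0.05 m).
It also fails if it takes over 61 s, if anything falls off the work surface, if the arm or the gripper's body presses on something with over 40 N, if the wrist force passes 120 N, or if a joint passes its speed limit or range.

## Working session

There is one attempt and no reset: what is moved stays moved. The work goes in short steps, Python scripts to look and compute and a tool call to move; the robot and the scene stay as the last step left them, time stands still between calls to the robot, and variables do not carry over. Pictures are saved under pics/ and viewed, at most 10 in all, crops included, and the job is handed in when it is done.

Besides the shell and the picture viewer there is one more tool, called after "Request:" as a command line: name --argument value ..., lists and objects as JSON in quotes. send_rows: Moves the arm, as the interface text tells. Its arguments: {"type":"object","properties":{"dr":{"type":"array","items":{"type":"array","items":{"type":"number"}}},"xyz":{"type":"array","items":{"type":"array","items":{"type":"number"}}},"jaw":{"type":"array","items":{"type":"number"}}},"required":["dr","xyz","jaw"]}

```bash
mkdir -p pics; python3 - <<'E'
from bench import ctrl
import cv2, numpy as np
o=ctrl.get_obs(); print(o['time_s'],o['eef_pos'],o['eef_rot'],ctrl.tip_extent)
for n in ['scene','top']:
    im=ctrl.camera(n); np.save(f'pics/{n}0.npy',im)
    cv2.imwrite(f'pics/{n}0.png',cv2.resize(im[:,:,::-1],(800,600),interpolation=cv2.INTER_CUBIC))
    c=ctrl.calibration(n); print(n,np.round(c['camera_matrix'],1).tolist(),np.round(c['world_from_camera'],3).tolist(),c.keys())
E
```

```text
0.0 [0.25170495 0.51636119 0.22777485] [-3.86254315e-04  2.24961641e-01  9.74367217e-01 -7.98755643e-04] 0.019
scene [[475.2, 0.0, 258.7], [0.0, 475.2, 201.3], [0.0, 0.0, 1.0]] [[0.022, -0.837, 0.547, 1.266], [1.0, 0.014, -0.019, 0.024], [0.009, 0.547, 0.837, 1.217], [0.0, 0.0, 0.0, 1.0]] dict_keys(['camera_matrix', 'world_from_camera'])
top [[356.9, 0.0, 253.0], [0.0, 356.9, 194.1], [0.0, 0.0, 1.0]] [[0.031, 0.979, -0.2, 0.349], [-1.0, 0.03, -0.005, 0.017], [0.001, 0.2, 0.98, 1.152], [0.0, 0.0, 0.0, 1.0]] dict_keys(['camera_matrix', 'world_from_camera'])
```

View pics/scene0.png

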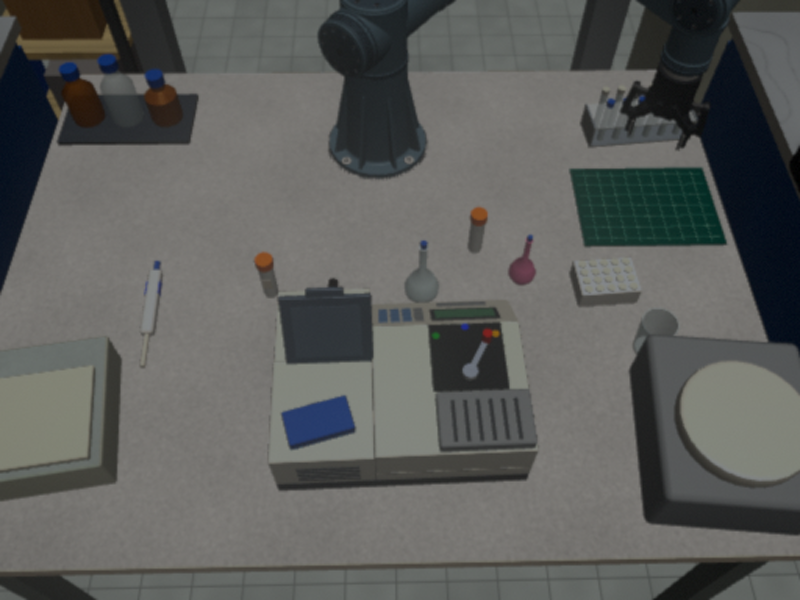

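View pics/top0.png

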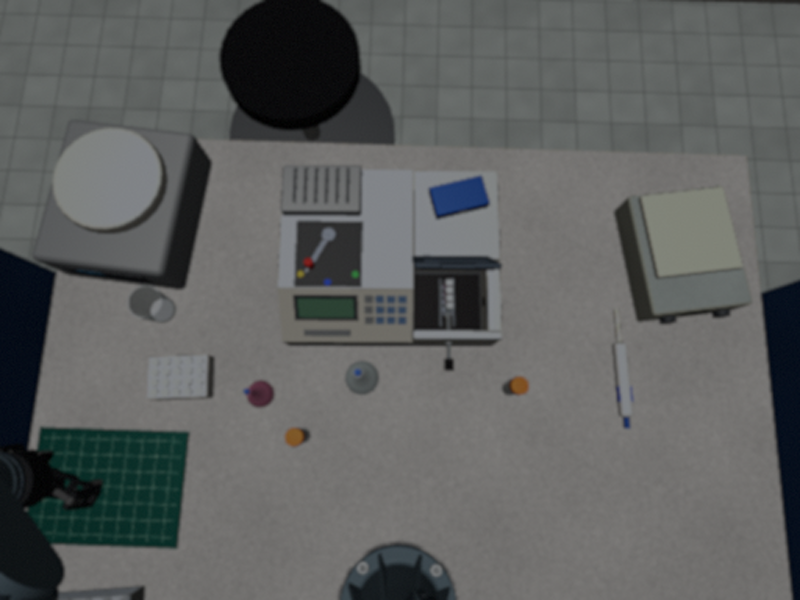

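The top view shows the instrument with amber, blue and green dots at about (300,274), (327,282), (355,274). It also shows the red knob at (308,263), the rod knob at (449,365) and the open lid at about (456,262). I'll enlarge that region to read it more precisely.

```bash
python3 - <<'E'
import cv2, numpy as np
t=np.load('pics/top0.npy')[100:250,170:330]; cv2.imwrite('pics/topc.png',cv2.resize(t[:,:,::-1],None,fx=4,fy=4,interpolation=cv2.INTER_CUBIC))
t=np.load('pics/scene0.npy')[165:315,165:355]; cv2.imwrite('pics/scenec.png',cv2.resize(t[:,:,::-1],None,fx=4,fy=4,interpolation=cv2.INTER_CUBIC))
E
```

```text
(no output)
```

View pics/topc.png

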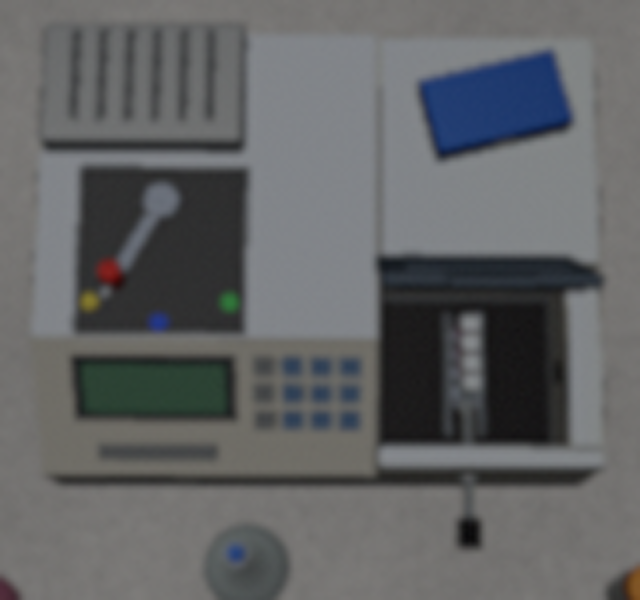

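View pics/scenec.png

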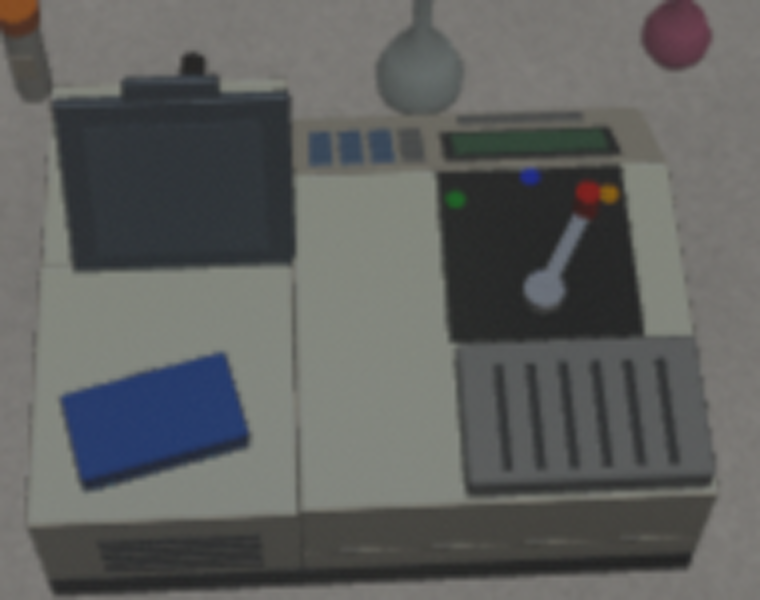

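The crops agree. In the top crop (4x), amber is at (90,301), blue (159,322), green (229,302), pin (161,200), red knob (109,270) and rod knob (469,533). In the scene crop, the lid's front corners are at (54,98) and (289,94), and the lip runs from (122,83) to (218,80). I'll fit the pose from these.

```bash
cat > h.py <<'E'
import numpy as np
from bench import ctrl
from scipy.optimize import least_squares
from scipy.spatial.transform import Rotation as R
C={n:ctrl.calibration(n) for n in('top','scene')}
def proj(n,p,c=None):
    c=c or C[n]; T=np.linalg.inv(c['world_from_camera']); q=T[:3,:3]@p+T[:3,3]
    u=c['camera_matrix']@np.array([q[0],-q[1],-q[2]]); return u[:2]/u[2]
def ray(n,uv,z,c=None):
    c=c or C[n]; d=np.linalg.inv(c['camera_matrix'])@[*uv,1]; d=c['world_from_camera'][:3,:3]@(d*[1,-1,-1]); o=c['world_from_camera'][:3,3]
    return o+d*(z-o[2])/d[2]
px=lambda n,u,v: np.array([u,v])/4+([170-.375,100-.375] if n=='top' else [165-.375,165-.375])
def w(s,p): return np.array([s[0]+np.cos(s[2])*p[0]-np.sin(s[2])*p[1], s[1]+np.sin(s[2])*p[0]+np.cos(s[2])*p[1],p[2]])
E
cat > fit.py <<'E'
from h import *
D=[('top','b',159,322),('top','a',90,301),('top','g',229,302),('top','p',161,200),('scene','b',531,177),('scene','g',456,200),('scene','a',609,194),('scene','p',545,287),
('top','k',109,267),('scene','k',588,188),
('top','r',469,533),
('top',(.09,.21,.14),32,335),('top',(.330,-.21,.135),592,40),('scene',(.330,-.21,.135),30,525),('top',(.232,.21,.164),42,143),('scene','L1',54,96),('scene','L2',289,93),('scene','L0',170,80),('top','L1',600,280)]
def loc(k,s):
    px_,py,th,ry,la=s[3:]
    if not isinstance(k,str): return k
    an={'b':0,'g':.6,'a':-.6}
    if k in an: return (px_-.09*np.cos(an[k]),py-.09*np.sin(an[k]),.143)
    if k=='p': return (px_,py,.150)
    if k=='k': return (px_-.068*np.cos(th),py-.068*np.sin(th),.173)
    if k=='r': return (-.03,ry,.075)
    d=.135 if k!='L0' else .149; o=.009 if k!='L0' else .004
    y={'L1':-.188,'L2':-.042,'L0':-.115}[k]
    return (.15-d*np.cos(la)+o*np.sin(la),y,.128+d*np.sin(la)+o*np.cos(la))
f=lambda s:np.concatenate([proj(n,w(s,loc(k,s)))-px(n,u,v) for n,k,u,v in D])
r=least_squares(f,[.45,0,0,.2,.1,-.5,-.115,1.2],loss='soft_l1')
s=r.x;print(np.round(s,4));np.save('s.npy',s)
for d,e in zip(D,f(s).reshape(-1,2)):print(d[0],d[1],np.round(e,1))
for k in 'bpkr':print(k,np.round(w(s,loc(k,s)),4))
for k in('L0','L1','L2'):print(k,np.round(w(s,loc(k,s)),4))
for nm,z,u,v in [('flaskL stopper',.16,236,553),('small stopper',.13,(247/1.5625-170)*4,(391/1.5625-100)*4),('tubeA',.11,(518/1.5625-170)*4,(385/1.5625-100)*4),('tubeB',.11,(295/1.5625-170)*4,(437/1.5625-100)*4)]: print(nm,np.round(ray('top',px('top',u,v),z),3))
E
python3 fit.py
```

```text
[ 0.4923  0.0349  0.0215  0.1919  0.1146 -0.498  -0.1166  1.1717]
top b [-0.3  0.4]
top a [-0.3  0.3]
top g [-0.2  0.3]
top p [-0.   0.6]
scene b [-0.2  0.3]
scene g [-0.   0.2]
scene a [-0.1  0.5]
scene p [-0.4  1.1]
top k [-0.1  1.2]
scene k [0.  0.9]
top r [ 0.  -3.8]
top (0.09, 0.21, 0.14) [-1.3  1.1]
top (0.33, -0.21, 0.135) [ 0.5 -0. ]
scene (0.33, -0.21, 0.135) [-1.4 -0.3]
top (0.232, 0.21, 0.164) [-3.  -0.1]
scene L1 [-0.4  1.4]
scene L2 [0.5 0.3]
scene L0 [ 0.2 -1.5]
top L1 [0.7 0.2]
b [0.5918 0.1517 0.143 ]
p [0.6817 0.1536 0.15  ]
k [0.6213 0.1848 0.173 ]
r [ 0.4648 -0.0824  0.075 ]
L0 [ 0.5905 -0.0781  0.2668]
L1 [ 0.6022 -0.1508  0.2559]
L2 [ 0.599  -0.0049  0.2559]
flaskL stopper [0.426 0.086 0.16 ]
small stopper [0.389 0.288 0.13 ]
tubeA [ 0.416 -0.208  0.11 ]
tubeB [0.31  0.199 0.11 ]
```

```bash
cat >> h.py <<'E'
def down(psi,tilt=0):  # tool y at world angle psi, pointing down; tilt about tool y
    c,s=np.cos(psi),np.sin(psi); return np.array([[-s,c,0],[c,s,0],[0,0,-1.]]).T@R.from_rotvec([0,tilt,0]).as_matrix()
def plan(targets):
    o=ctrl.get_obs(); q=o['eef_rot']; R0=R.from_quat([q[1],q[2],q[3],q[0]]).as_matrix(); p0=o['eef_pos']
    print('t',round(o['time_s'],2),'p',np.round(p0,4),'F',np.round(o['wrist_force'],1),'open',round(o['opening'],3))
    for p,Rt in targets:
        Rt=R0 if Rt is None else Rt
        print('xyz',np.round(R0.T@(np.array(p)-p0)*100,2).tolist(),'dr',np.round(np.degrees(R.from_matrix(R0.T@Rt).as_rotvec())/6,2).tolist())
E
python3 - <<'E'
from h import *
P=np.radians(62.7)
plan([((.621,.185,.235),down(P)),((.621,.185,.170),down(P))])
E
```

```text
t 0.1 p [0.2517 0.5164 0.2279] F [ 1.1  0.2 -0.2] open 1.002
xyz [-47.72, -13.6, -0.71] dr [-0.02, -0.0, 0.22]
xyz [-47.72, -13.59, 5.79] dr [-0.02, -0.0, 0.22]
```

Request:
send_rows --dr '[[0,0,0],[0,0,0],[0,0,0],[0,0,0.1],[0,0,0.1],[0,0,0.2],[0,0,0.2],[0,0,0.2]]' --xyz '[[-4,-1.1,-0.7],[-10,-2.8,-0.7],[-16,-4.5,-0.7],[-22,-6.2,-0.7],[-28,-7.9,-0.7],[-34,-9.6,-0.7],[-40,-11.3,-0.7],[-45,-12.8,-0.7]]' --jaw '[50,50,50,50,50,50,50,50]'

```text
time_s: 1.1
eef_pos: [0.6017, 0.2025, 0.2351]
eef_rot: [-0.0, 0.236, 0.972, -0.0]
wrist_force: [-0.4, -0.2, 0.2]
opening: 0.499
grasp_force: 0.0
```

```bash
python3 - <<'E'
from h import *
import cv2
P=np.radians(62.7)
c=ctrl.calibration('wrist'); im=ctrl.camera('wrist')
cv2.imwrite('pics/w1.png',cv2.resize(im[:,:,::-1],(800,600),interpolation=cv2.INTER_CUBIC))
print(proj('w',np.array([.6213,.1848,.173]),c)*1.5625, proj('w',np.array([.6817,.1536,.15]),c)*1.5625)
plan([((.621,.185,.235),down(P)),((.621,.185,.170),down(P))])
E
```

```text
[392.69561771 366.84855876] [394.3694745  443.53821915]
t 1.15 p [0.6058 0.1975 0.235 ] F [ 0.7 -5.2  0.2] open 0.501
xyz [-1.93, -0.41, 0.0] dr [-0.02, 0.03, -0.03]
xyz [-1.91, -0.4, 6.5] dr [-0.02, 0.03, -0.03]
```

View pics/w1.png

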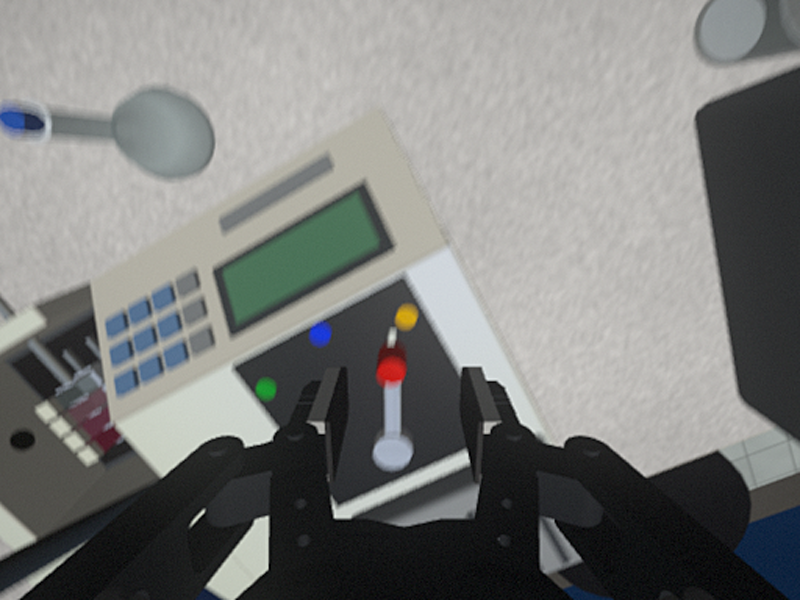

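The wrist view puts the red knob at (391,370), within 3 px of the prediction. I'll descend, grip it and swing the lever.

Request:
send_rows --dr '[[0,0,0],[0,0,0],[0,0,0],[0,0,0],[0,0,0],[0,0,0],[0,0,0],[0,0,0]]' --xyz '[[-1.4,-0.4,0],[-2.5,-0.7,0],[-2.5,-0.7,0],[-2.5,-0.7,0],[-2.5,-0.7,2],[-2.5,-0.7,4],[-2.5,-0.7,5.5],[-2.5,-0.7,6.4]]' --jaw '[50,50,50,50,50,50,50,50]'

```text
time_s: 2.15
eef_pos: [0.6186, 0.1868, 0.1696]
eef_rot: [-0.001, 0.235, 0.972, -0.0]
wrist_force: [0.6, 0.1, -0.2]
opening: 0.502
grasp_force: 0.0
```

Request:
send_rows --dr '[[0,0,0],[0,0,0],[0,0,0],[0,0,0],[0,0,0],[0,0,0],[0,0,0],[0,0,0]]' --xyz '[[0,0,0],[0,0,0],[0,0,0],[0,0,0],[0,0,0],[0,0,0],[0,0,0],[0,0,0]]' --jaw '[40,30,20,15,15,15,15,15]'

```text
time_s: 3.15
eef_pos: [0.6194, 0.1868, 0.1717]
eef_rot: [-0.0, 0.235, 0.972, -0.0]
wrist_force: [-0.5, -0.3, -0.6]
opening: 0.146
grasp_force: 0.0
```

```bash
python3 - <<'E'
from h import *
s=np.load('s.npy'); o=ctrl.get_obs(); print(o['grasp_force'])
T=[]
for th in [-.375,-.25,-.125,0]:
    T.append((w(s,(s[3]-.068*np.cos(th),s[4]-.068*np.sin(th),.170)),down(np.pi/2+s[2]+th)))
plan(T); print(T[-1][0])
E
```

```text
0.0
t 3.15 p [0.6194 0.1868 0.1717] F [-0.5 -0.3 -0.6] open 0.146
xyz [-0.31, -0.93, 0.17] dr [-0.0, -0.0, -1.16]
xyz [-0.47, -1.77, 0.17] dr [-0.0, -0.0, -2.35]
xyz [-0.73, -2.57, 0.17] dr [-0.0, -0.0, -3.55]
xyz [-1.08, -3.35, 0.17] dr [-0.0, -0.0, -4.74]
[0.61374581 0.15213444 0.17      ]
```

```bash
python3 - <<'E'
from h import *
import cv2
im=ctrl.camera('wrist')
cv2.imwrite('pics/w2.png',cv2.resize(im[200:384,150:380,::-1],(690,552),interpolation=cv2.INTER_CUBIC))
o=ctrl.get_obs();print(o['opening'],o['grasp_force'])
E
```

```text
0.14802120395392862 0.0
```

View pics/w2.png

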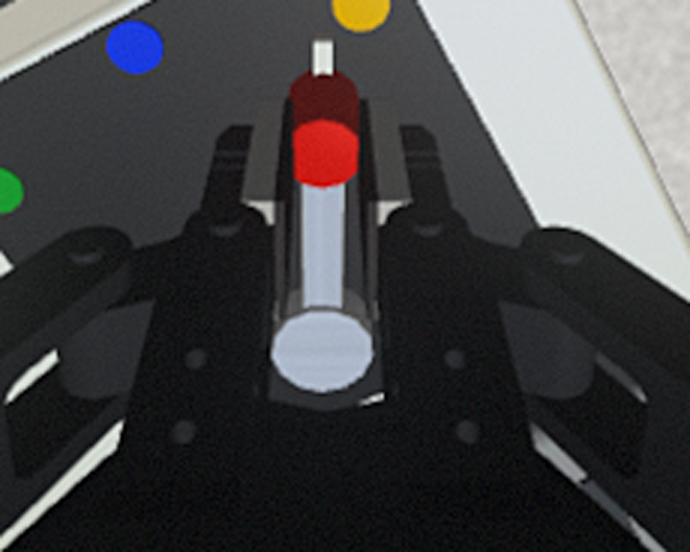

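The knob sits between the pads at (325,150) with a small gap on each side. That is a good loose cage, so I'll swing it to blue.

Request:
send_rows --dr '[[0,0,-0.5],[0,0,-1.2],[0,0,-1.8],[0,0,-2.4],[0,0,-3.0],[0,0,-3.6],[0,0,-4.2],[0,0,-4.7]]' --xyz '[[-0.2,-0.5,0],[-0.3,-0.9,0],[-0.4,-1.3,0],[-0.5,-1.8,0],[-0.6,-2.2,0],[-0.7,-2.6,0],[-0.9,-3.0,0],[-1.1,-3.4,0]]' --jaw '[5,5,5,5,5,5,5,5]'

```text
time_s: 4.2
eef_pos: [0.6137, 0.1514, 0.1717]
eef_rot: [0.0, -0.01, 1.0, -0.0]
wrist_force: [-0.9, -1.5, 0.0]
opening: 0.048
grasp_force: 0.0
```

Request:
send_rows --dr '[[0,0,0],[0,0,0],[0,0,0],[0,0,0],[0,0,0],[0,0,0],[0,0,0],[0,0,0]]' --xyz '[[0,0,0],[0,0,0],[0,0,0],[0,0,0],[0,0,0],[0,0,0],[0,0,0],[0,0,0]]' --jaw '[5,5,5,40,50,50,50,50]'

```text
time_s: 5.2
eef_pos: [0.6137, 0.1516, 0.1717]
eef_rot: [-0.0, -0.009, 1.0, -0.0]
wrist_force: [-0.3, -0.3, 0.1]
opening: 0.496
grasp_force: 0.0
```

Request:
send_rows --dr '[[0,0,0],[0,0,0],[0,0,0],[0,0,0],[0,0,0],[0,0,0],[0,0,0],[0,0,0]]' --xyz '[[0,0,-1],[0,0,-3],[0,0,-6],[0,0,-10],[0,0,-14],[0,0,-18],[0,0,-18],[0,0,-18]]' --jaw '[50,50,50,40,20,0,0,0]'

```text
time_s: 6.2
eef_pos: [0.6136, 0.1516, 0.3524]
eef_rot: [0.0, -0.009, 1.0, 0.0]
wrist_force: [0.0, 0.3, 0.0]
opening: -0.0
grasp_force: 0.0
```

```bash
python3 - <<'E'
from h import *
import cv2
s=np.load('s.npy')
c=ctrl.calibration('wrist'); im=ctrl.camera('wrist')
cv2.imwrite('pics/w3.png',cv2.resize(im[:,:,::-1],(800,600),interpolation=cv2.INTER_CUBIC))
k=w(s,(s[3]-.068,s[4],.173))
print('lever0 predicted',proj('w',k,c)*1.5625)
h=w(s,(.15,-.115,.128)); print('hinge',h)
la=s[7]
# lid contact targets: tip on outer face at d=.115 in local frame
T=[]
psi=np.pi/2+s[2]
def tip(la,d,gap): 
    x=.15-d*np.cos(la)+(.009+gap)*np.sin(la); z=.128+d*np.sin(la)+(.009+gap)*np.cos(la); return x,z
for a in [la,1.0,.8,.6,.4,.2,.1,0]:
    x,z=tip(a,.11,0); print(round(a,2),np.round(w(s,(x,-.115,z)),4))
plan([(w(s,(.26,-.115,.33)),None),(w(s,(.26,-.115,.26)),None)])
E
```

```text
lever0 predicted [404.39236887 268.70470966]
hinge [ 0.6447506  -0.07688402  0.128     ]
1.17 [ 0.6103 -0.0776  0.2329]
1.0 [ 0.5929 -0.078   0.2254]
0.8 [ 0.5746 -0.0784  0.2132]
0.6 [ 0.5591 -0.0787  0.1975]
0.4 [ 0.547  -0.079   0.1791]
0.2 [ 0.5388 -0.0792  0.1587]
0.1 [ 0.5362 -0.0792  0.1479]
0 [ 0.5348 -0.0793  0.137 ]
t 6.25 p [0.6132 0.1516 0.3512] F [ 0.2 -0.   0. ] open -0.004
xyz [-13.76, -22.85, 2.11] dr [0.0, 0.0, 0.0]
xyz [-13.76, -22.85, 9.11] dr [0.0, 0.0, 0.0]
```

View pics/w3.png

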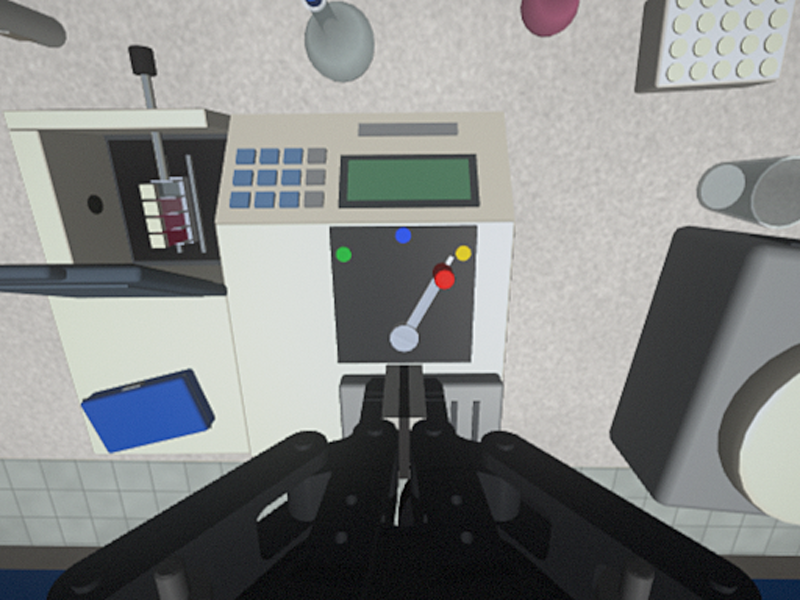

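The lever hasn't moved: the red knob is at (444,278), still near amber. The pads must have missed the knob, so I'll check their geometry.

```bash
python3 - <<'E'
from h import *
o=ctrl.get_obs(); p=o['eef_pos']; c=ctrl.calibration('wrist'); q=o['eef_rot']; R0=R.from_quat([q[1],q[2],q[3],q[0]]).as_matrix()
T=c['world_from_camera']; print('cam in tool',np.round(R0.T@(T[:3,3]-p),3),'look',np.round(R0.T@-T[:3,2],3), 'fx',c['camera_matrix'][0,0])
for z in[-.02,0,.019,.03]:
    u=proj('w',p+R0@[0,0,z],c); a=proj('w',p+R0@[0,.00625,z],c)
    print(z,'full800',u*1.5625,'w2 crop',(u-[150,200])*3, 'width of 12.5mm in crop',2*abs(a-u)[0]*3)
# knob position if tip at z: from w3, pixel (444,273)
for z in (.163,.173,.183): print(z,ray('w',np.array([444,278])/1.5625,z,c), ray('w',np.array([404,338])/1.5625,.150,c))
E
```

```text
cam in tool [ 0.084 -0.    -0.145] look [-0.321 -0.     0.947] fx 269.6715118099677
-0.02 full800 [404.23955643 413.24445168] w2 crop [326.13994835 193.42934722] width of 12.5mm in crop 69.36616731745721
0 full800 [404.13200828 383.78643643] w2 crop [325.93345589 136.86995795] width of 12.5mm in crop 61.39085265903566
0.019 full800 [404.05048845 361.45771968] w2 crop [325.77693782  93.99882178] width of 12.5mm in crop 55.34569567132587
0.03 full800 [404.0102349  350.43205678] w2 crop [325.699651    72.82954902] width of 12.5mm in crop 52.360669173359156
0.163 [0.62265555 0.1848188  0.163     ] [0.68261443 0.15298728 0.15      ]
0.173 [0.61986284 0.18377112 0.173     ] [0.68261443 0.15298728 0.15      ]
0.183 [0.61707013 0.18272344 0.183     ] [0.68261443 0.15298728 0.15      ]
```

```bash
cat >> h.py <<'E'
def red(im):
    a=im.astype(int); m=(a[...,0]>100)&(a[...,1]<60)&(a[...,2]<60); v,u=np.nonzero(m); return len(u),(u.mean(),v.mean(),np.ptp(u)+1,np.ptp(v)+1) if len(u) else None
E
python3 - <<'E'
from h import *
import cv2
for n in('top','scene'):
    a=np.load(f'pics/{n}0.npy'); b=ctrl.camera(n)
    s=(slice(150,180),slice(185,215)) if n=='top' else (slice(200,230),slice(295,325))
    for im in(a,b):
        k=im[s].astype(int); m=(k[...,0]-k[...,1]>50)&(k[...,1]<50); v,u=np.nonzero(m); print(n,len(u),u.mean()if len(u) else 0,v.mean()if len(u) else 0)
im=cv2.imread('pics/w3.png')[:,:,::-1]; print('w3',red(im))
im=cv2.imread('pics/w1.png')[:,:,::-1]; print('w1',red(im))
im=cv2.imread('pics/w2.png')[:,:,::-1]; print('w2',red(im))
E
```

```text
top 24 11.958333333333334 17.458333333333332
top 0 0 0
scene 25 16.76 12.8
scene 27 16.62962962962963 12.74074074074074
w3 (285, (np.float64(443.94736842105266), np.float64(278.36491228070173), np.int64(20), np.int64(20)))
w1 (669, (np.float64(390.66367713004485), np.float64(369.660687593423), np.int64(31), np.int64(31)))
w2 (3868, (np.float64(324.5752326783868), np.float64(152.18950361944158), np.int64(66), np.int64(70)))
```

```bash
python3 - <<'E'
from h import *
import cv2
o=ctrl.get_obs(); p=o['eef_pos']; c=ctrl.calibration('wrist'); q=o['eef_rot']; R0=R.from_quat([q[1],q[2],q[3],q[0]]).as_matrix()
for x in(.011,-.011):
  for z in (-.01,0,.01,.019): print(x,z,np.round(proj('w',p+R0@[x,0,z],c)*1.5625,1))
im=cv2.imread('pics/w3.png'); print(im[325:425:4,385].mean(1).astype(int),im[325:425:4,404].mean(1).astype(int))
print(ctrl.tip_extent,[a for a in dir(ctrl) if a[0]!='_'])
E
```

```text
0.011 -0.01 [404.2 371. ]
0.011 0 [404.1 358.4]
0.011 0.01 [404.1 347.2]
0.011 0.019 [404.  338.2]
-0.011 -0.01 [404.2 423.1]
-0.011 0 [404.1 408.1]
-0.011 0.01 [404.1 394.7]
-0.011 0.019 [404.  383.9]
[ 72  71  72  72  71  72  71  70  71  51 202 178 138  67  63  72  77  76
  76  72  72  70  71 117   6] [137 190 187 185 193 190 197  71  73  64  89  32  32  30  32  35  29  27
  30  30  28  28  28  42  60]
0.019 ['MotionError', 'calibration', 'camera', 'get_obs', 'hand_in', 'tip_extent']
```

Request:
send_rows --dr '[[0,0,0],[0,0,0],[0,0,0],[0,0,0],[0,0,0],[0,0,0],[0,0,0],[0,0,0]]' --xyz '[[0,-2,2],[0,-5,4],[0,-8,6],[0,-10,8],[0,-10,10],[0,-10,11],[0,-10,12],[0,-10,12]]' --jaw '[0,0,0,0,0,0,0,0]'

```text
time_s: 7.35
eef_pos: [0.6151, 0.0524, 0.231]
eef_rot: [-0.001, -0.009, 1.0, 0.0]
wrist_force: [-0.3, -0.9, 0.5]
opening: 0.002
grasp_force: 0.0
```

```bash
python3 - <<'E'
from h import *
import cv2
im=ctrl.camera('wrist')
cv2.imwrite('pics/w4.png',cv2.resize(im[160:384,120:400,::-1],None,fx=2.5,fy=2.5,interpolation=cv2.INTER_CUBIC))
o=ctrl.get_obs(); p=o['eef_pos']; c=ctrl.calibration('wrist'); q=o['eef_rot']; R0=R.from_quat([q[1],q[2],q[3],q[0]]).as_matrix()
print(p)
for x in(.011,0,-.011):
  for z in (-.01,0,.01,.019): print(x,z,np.round((proj('w',p+R0@[x,0,z],c)-[120,160])*2.5,1))
E
```

```text
[0.61549397 0.05227048 0.23179965]
0.011 -0.01 [346.7 193.6]
0.011 0 [346.6 173.5]
0.011 0.01 [346.6 155.6]
0.011 0.019 [346.5 141.2]
0 -0.01 [346.7 236.3]
0 0 [346.6 214.1]
0 0.01 [346.6 194.4]
0 0.019 [346.5 178.4]
-0.011 -0.01 [346.7 277. ]
-0.011 0 [346.7 253.1]
-0.011 0.01 [346.6 231.6]
-0.011 0.019 [346.5 214.2]
```

View pics/w4.png

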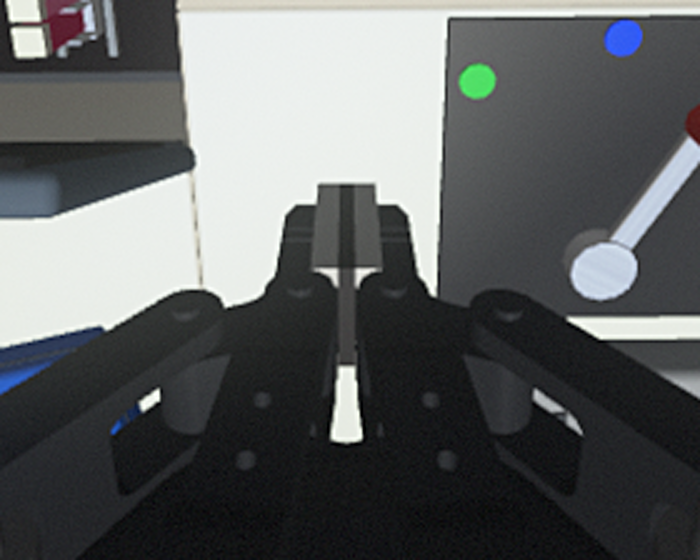

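In the close-up, the shut pads run from row 184 (tips) to row 268. By the calibration, that puts the real fingertips about 24 mm short of nominal, so the pads passed above the knob. I'll go back and descend further in small steps, watching the force.

```bash
python3 - <<'E'
from h import *
P=np.radians(62.7)
plan([((.621,.185,.20),down(P)),((.621,.185,.165),down(P))])
E
```

```text
t 7.4 p [0.6155 0.0523 0.2318] F [-0.4  0.6 -0.4] open -0.002
xyz [-0.79, 13.26, 3.18] dr [0.0, 0.0, 4.73]
xyz [-0.79, 13.26, 6.68] dr [0.0, 0.0, 4.73]
```

Request:
send_rows --dr '[[0,0,0.7],[0,0,1.5],[0,0,2.4],[0,0,3.3],[0,0,4.2],[0,0,4.7],[0,0,4.7],[0,0,4.7]]' --xyz '[[-0.1,2,0],[-0.3,5,0],[-0.5,8,0],[-0.7,11,0],[-0.8,13.3,0],[-0.8,13.3,1],[-0.8,13.3,3],[-0.8,13.3,5]]' --jaw '[40,40,40,40,40,40,40,40]'

```text
time_s: 8.4
eef_pos: [0.621, 0.1846, 0.1805]
eef_rot: [0.0, 0.235, 0.972, -0.0]
wrist_force: [-0.1, 1.1, -0.4]
opening: 0.396
grasp_force: 0.0
```

Request:
send_rows --dr '[[0,0,0],[0,0,0],[0,0,0],[0,0,0],[0,0,0],[0,0,0],[0,0,0],[0,0,0]]' --xyz '[[0,0,0.5],[0,0,1],[0,0,1.2],[0,0,1.4],[0,0,1.6],[0,0,1.8],[0,0,1.8],[0,0,1.8]]' --jaw '[40,40,40,40,40,40,40,40]'

```text
time_s: 9.4
eef_pos: [0.6212, 0.1848, 0.1638]
eef_rot: [0.0, 0.235, 0.972, 0.0]
wrist_force: [-0.6, -0.6, 0.2]
opening: 0.397
grasp_force: 0.0
```

Request:
send_rows --dr '[[0,0,0],[0,0,0],[0,0,0],[0,0,0],[0,0,0],[0,0,0],[0,0,0],[0,0,0]]' --xyz '[[0,0,0.2],[0,0,0.4],[0,0,0.6],[0,0,0.8],[0,0,0.9],[0,0,1],[0,0,1],[0,0,1]]' --jaw '[40,40,40,40,40,40,40,40]'

```text
time_s: 10.4
eef_pos: [0.6211, 0.1847, 0.1537]
eef_rot: [0.0, 0.235, 0.972, 0.0]
wrist_force: [0.1, -0.6, -0.4]
opening: 0.402
grasp_force: 0.0
```

Nominally the tips would already be below the plate, yet there is no contact. That confirms the fingers are shorter than stated, so I'll close here.

Request:
send_rows --dr '[[0,0,0],[0,0,0],[0,0,0],[0,0,0],[0,0,0],[0,0,0],[0,0,0],[0,0,0]]' --xyz '[[0,0,0.1],[0,0,0.2],[0,0,0.2],[0,0,0.2],[0,0,0.2],[0,0,0.2],[0,0,0.2],[0,0,0.2]]' --jaw '[30,25,20,15,10,5,5,5]'

```text
time_s: 11.4
eef_pos: [0.6211, 0.1848, 0.1517]
eef_rot: [-0.0, 0.235, 0.972, 0.0]
wrist_force: [-0.6, 1.4, 2.0]
opening: 0.17
grasp_force: 58.5
```

```bash
python3 - <<'E'
from h import *
s=np.load('s.npy'); T=[]
for th in np.linspace(-.498,0,8)[1:]:
    T.append((w(s,(s[3]-.068*np.cos(th),s[4]-.068*np.sin(th),.1517)),down(np.pi/2+s[2]+th)))
plan(T)
E
```

```text
t 11.4 p [0.6211 0.1848 0.1517] F [-0.6  1.4  2. ] open 0.17
xyz [-0.04, -0.47, 0.0] dr [0.0, -0.0, -0.66]
xyz [-0.09, -0.96, 0.0] dr [0.0, -0.0, -1.34]
xyz [-0.17, -1.43, 0.0] dr [0.0, -0.0, -2.02]
xyz [-0.29, -1.9, 0.0] dr [0.0, -0.0, -2.7]
xyz [-0.44, -2.36, 0.0] dr [0.0, -0.0, -3.38]
xyz [-0.63, -2.81, 0.0] dr [0.0, -0.0, -4.06]
xyz [-0.84, -3.24, 0.0] dr [0.0, -0.0, -4.74]
```

Request:
send_rows --dr '[[0,0,-0.66],[0,0,-1.34],[0,0,-2.0],[0,0,-2.7],[0,0,-3.4],[0,0,-4.06],[0,0,-4.74],[0,0,-4.74]]' --xyz '[[-0.04,-0.47,0],[-0.09,-0.96,0],[-0.17,-1.43,0],[-0.29,-1.9,0],[-0.44,-2.36,0],[-0.63,-2.81,0],[-0.84,-3.24,0],[-0.84,-3.24,0]]' --jaw '[5,5,5,5,5,5,5,5]'

```text
time_s: 12.4
eef_pos: [0.6134, 0.1515, 0.1517]
eef_rot: [-0.0, -0.01, 1.0, -0.0]
wrist_force: [-3.2, -1.4, 2.5]
opening: 0.171
grasp_force: 58.7
```

Request:
send_rows --dr '[[0,0,0],[0,0,0],[0,0,0],[0,0,0],[0,0,0],[0,0,0],[0,0,0],[0,0,0]]' --xyz '[[0,0,0],[0,0,0],[0,0,0],[0,0,0],[0,0,0],[0,0,0],[0,0,0],[0,0,-0.5]]' --jaw '[5,5,5,40,45,45,45,45]'

```text
time_s: 13.4
eef_pos: [0.6135, 0.1521, 0.1564]
eef_rot: [-0.0, -0.011, 1.0, -0.0]
wrist_force: [0.2, 0.4, -0.5]
opening: 0.448
grasp_force: 0.0
```

Request:
send_rows --dr '[[0,0,0],[0,0,0],[0,0,0],[0,0,0],[0,0,0],[0,0,0],[0,0,0],[0,0,0]]' --xyz '[[0,0,-1],[0,0,-3],[0,0,-7],[0,0,-11],[0,0,-15],[0,0,-18],[0,0,-18],[0,0,-18]]' --jaw '[45,45,45,40,20,0,0,0]'

```text
time_s: 14.4
eef_pos: [0.6134, 0.152, 0.3365]
eef_rot: [-0.0, -0.011, 1.0, -0.0]
wrist_force: [0.7, -1.1, -0.5]
opening: 0.001
grasp_force: 0.0
```

```bash
python3 - <<'E'
from h import *
s=np.load('s.npy')
c=ctrl.calibration('wrist'); im=ctrl.camera('wrist'); np.save('pics/w5.npy',im)
n,r=red(im); k=ray('w',np.array(r[:2]),.173,c); pv=w(s,(s[3],s[4],.15)); d=k-pv
print('lever angle',-(np.arctan2(d[1],-d[0])+s[2]), k)
plan([(w(s,(.26,-.115,.33)),None)])
E
```

```text
lever angle 0.008055520318343522 [0.61335322 0.15157481 0.173     ]
t 14.45 p [0.6132 0.152  0.3356] F [-0.6  0.2 -1.2] open -0.004
xyz [-13.67, -22.95, 0.54] dr [0.0, 0.0, 0.0]
```

The lever is at blue (0.008 rad). Next is the lid: go behind it, then push it down along its arc.

```bash
python3 - <<'E'
from h import *
plan([((.665,-.078,.335),None),((.665,-.078,.230),None)])
E
```

```text
t 14.45 p [0.6132 0.152  0.3356] F [-0.6  0.2 -1.2] open -0.004
xyz [-4.69, -23.11, 0.06] dr [0.0, 0.0, 0.0]
xyz [-4.71, -23.11, 10.56] dr [0.0, 0.0, 0.0]
```

Request:
send_rows --dr '[[0,0,0],[0,0,0],[0,0,0],[0,0,0],[0,0,0],[0,0,0],[0,0,0],[0,0,0]]' --xyz '[[-1,-3,0],[-2,-7,0],[-3,-12,0],[-4,-17,0],[-4.7,-21,0],[-4.7,-23.1,0],[-4.7,-23.1,1],[-4.7,-23.1,3]]' --jaw '[0,0,0,0,0,0,0,0]'

```text
time_s: 15.45
eef_pos: [0.6658, -0.0764, 0.3062]
eef_rot: [0.001, -0.011, 1.0, 0.0]
wrist_force: [-0.1, 0.2, 0.7]
opening: 0.0
grasp_force: 0.0
```

Request:
send_rows --dr '[[0,0,0],[0,0,0],[0,0,0],[0,0,0],[0,0,0],[0,0,0],[0,0,0],[0,0,0]]' --xyz '[[0,0,2],[0,0,4],[0,0,6],[0,0,7.5],[0,0,7.5],[1,0,7.5],[2,0,7.5],[3,0,7.5]]' --jaw '[0,0,0,0,0,0,0,0]'

```text
time_s: 16.45
eef_pos: [0.6352, -0.0787, 0.2326]
eef_rot: [0.001, -0.011, 1.0, -0.0]
wrist_force: [0.2, -0.6, -0.1]
opening: -0.001
grasp_force: 0.0
```

```bash
python3 - <<'E'
from h import *
plan([((x,-.078,z),None) for x,z in [(.604,.220),(.5856,.208),(.570,.1925),(.558,.174),(.5498,.154),(.547,.143),(.546,.132)]])
E
```

```text
t 16.45 p [ 0.6352 -0.0787  0.2326] F [ 0.2 -0.6 -0.1] open -0.001
xyz [3.12, 0.13, 1.25] dr [0.0, 0.0, 0.0]
xyz [4.96, 0.17, 2.45] dr [0.0, 0.0, 0.0]
xyz [6.52, 0.21, 4.0] dr [0.0, 0.0, 0.0]
xyz [7.72, 0.23, 5.85] dr [0.0, 0.0, 0.0]
xyz [8.55, 0.25, 7.85] dr [0.0, 0.0, 0.0]
xyz [8.83, 0.26, 8.95] dr [0.0, 0.0, 0.0]
xyz [8.93, 0.26, 10.05] dr [0.0, 0.0, 0.0]
```

Request:
send_rows --dr '[[0,0,0],[0,0,0],[0,0,0],[0,0,0],[0,0,0],[0,0,0],[0,0,0],[0,0,0]]' --xyz '[[1,0.1,0.4],[2,0.1,0.8],[3.1,0.1,1.25],[4.0,0.2,1.8],[5.0,0.2,2.45],[5.75,0.2,3.2],[6.5,0.2,4.0],[7.15,0.2,4.9]]' --jaw '[0,0,0,0,0,0,0,0]'

```text
time_s: 17.45
eef_pos: [0.5638, -0.078, 0.1821]
eef_rot: [-0.0, -0.011, 1.0, 0.0]
wrist_force: [1.1, 0.2, 1.5]
opening: 0.005
grasp_force: 0.7
```

Request:
send_rows --dr '[[0,0,0],[0,0,0],[0,0,0],[0,0,0],[0,0,0],[0,0,0],[0,0,0],[0,0,0]]' --xyz '[[0.4,0,0.7],[0.6,0,1.0],[0.9,0,1.5],[1.1,0,2.0],[1.3,0,2.5],[1.4,0,2.9],[1.5,0,3.3],[1.6,0,3.6]]' --jaw '[0,0,0,0,0,0,0,0]'

```text
time_s: 18.45
eef_pos: [0.5482, -0.0784, 0.1464]
eef_rot: [0.0, -0.011, 1.0, 0.0]
wrist_force: [1.4, 0.0, 0.6]
opening: -0.001
grasp_force: 0.5
```

Request:
send_rows --dr '[[0,0,0],[0,0,0],[0,0,0],[0,0,0],[0,0,0],[0,0,0],[0,0,0],[0,0,0]]' --xyz '[[0,0,0.2],[0,0,0.4],[0.1,0,0.6],[0.1,0,0.8],[0.1,0,1.0],[0.1,0,1.2],[0.1,0,1.4],[0.1,0,1.4]]' --jaw '[0,0,0,0,0,0,0,0]'

```text
time_s: 19.45
eef_pos: [0.5471, -0.0784, 0.1343]
eef_rot: [-0.0, -0.011, 1.0, -0.0]
wrist_force: [-7.2, 1.8, 14.7]
opening: 0.001
grasp_force: 6.9
```

The lid met its stop (14.7 N upward). I'll lift off, move to the rod and look.

Request:
send_rows --dr '[[0,0,0],[0,0,0],[0,0,0],[0,0,0],[0,-0.8,0],[0,-1.6,0],[0,-2.5,0],[0,-3.3,0]]' --xyz '[[0,0,-2],[0,0,-5],[0,0,-8],[2,0,-9],[5,0,-9],[8,0,-9],[11,0,-9],[12,0,-9]]' --jaw '[0,0,10,40,60,60,60,60]'

```text
time_s: 20.45
eef_pos: [0.4262, -0.0806, 0.2223]
eef_rot: [0.173, -0.011, 0.985, 0.002]
wrist_force: [0.3, 0.3, 0.2]
opening: 0.6
grasp_force: 0.0
```

Request:
send_rows --dr '[[0,0,0],[0,0,0],[0,0,0],[0,0,0],[0,0,0],[0,0,0],[0,0,0],[0,0,0]]' --xyz '[[0,0,0],[0,0,0],[0,0,0],[0,0,0],[0,0,0],[0,0,0],[0,0,0],[0,0,0]]' --jaw '[60,60,60,60,60,60,60,60]'

```text
time_s: 21.45
eef_pos: [0.4272, -0.081, 0.2227]
eef_rot: [0.172, -0.011, 0.985, 0.002]
wrist_force: [-0.5, 0.0, 0.2]
opening: 0.606
grasp_force: 0.0
```

```bash
python3 - <<'E'
from h import *
import cv2
s=np.load('s.npy')
c=ctrl.calibration('wrist'); im=ctrl.camera('wrist'); np.save('pics/w6.npy',im)
cv2.imwrite('pics/w6.png',cv2.resize(im[:,:,::-1],(800,600),interpolation=cv2.INTER_CUBIC))
for v in(0,.01):
  print('knob pred, r=',v,[np.round(proj('w',w(s,(x-v,s[6],z)),c)*1.5625) for x,z in((-.03,.0845),(-.019,.075),(-.041,.075))])
for y in(-.188,-.042):
  print('lid edge shut',proj('w',w(s,(.015,y,.137)),c)*1.5625)
import pickle; pickle.dump(c,open('c6.pkl','wb'))
plan([(w(s,(-.036,s[6],.12)),None)])
E
```

```text
knob pred, r= 0 [array([401., 265.]), array([401., 271.]), array([401., 245.])]
knob pred, r= 0.01 [array([401., 253.]), array([401., 259.]), array([401., 232.])]
lid edge shut [294.7081841  364.85530972]
lid edge shut [511.66521933 364.71257321]
t 21.5 p [ 0.4273 -0.0811  0.2227] F [ 0.7  0.2 -0.6] open 0.603
xyz [0.51, -0.21, 10.73] dr [0.0, 0.0, 0.0]
```

View pics/w6.png

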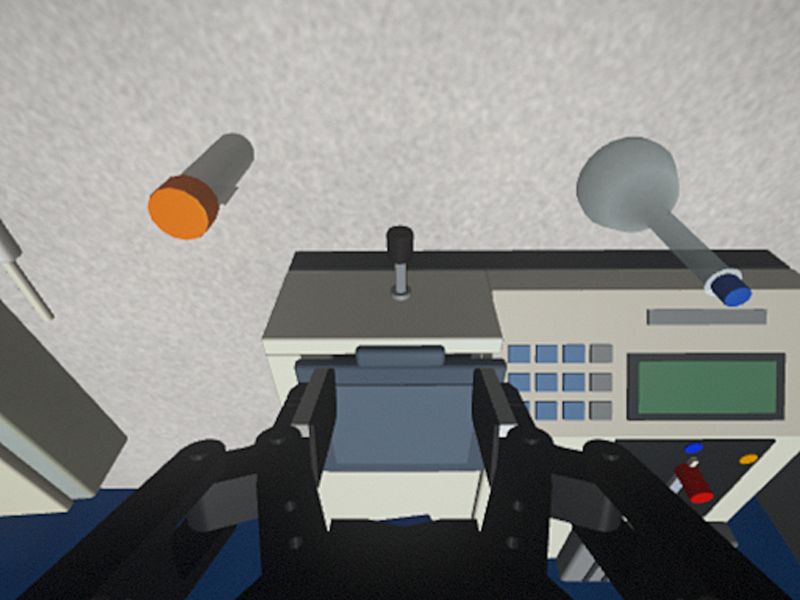

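The lid is shut, with its front edge at row ~361 as predicted. The rod knob spans rows 227–263 at column 400, which puts the rod about 10 mm out already and its centre near instrument x = -0.041.

```bash
python3 - <<'E'
from h import *
s=np.load('s.npy')
k=w(s,(-.041,s[6],.075)); print(k)
plan([(k+[.004,0,-.011],None),(k+[.004,0,-.011]+np.array([-.05,0,-.05*s[2]]),None)])
E
```

```text
[ 0.45382965 -0.08261066  0.075     ]
t 21.5 p [ 0.4273 -0.0811  0.2227] F [ 0.7  0.2 -0.6] open 0.603
xyz [2.51, -0.22, 15.97] dr [0.0, 0.0, 0.0]
xyz [7.25, -0.11, 14.38] dr [0.0, 0.0, 0.0]
```

Request:
send_rows --dr '[[0,0,0],[0,0,0],[0,0,0],[0,0,0],[0,0,0],[0,0,0],[0,0,0],[0,0,0]]' --xyz '[[1.2,-0.1,0],[2.5,-0.2,2],[2.5,-0.2,5],[2.5,-0.2,8],[2.5,-0.2,11],[2.5,-0.2,13.5],[2.5,-0.2,15],[2.5,-0.2,16]]' --jaw '[60,60,60,60,60,60,60,60]'

```text
time_s: 22.5
eef_pos: [0.4573, -0.0822, 0.0628]
eef_rot: [0.171, -0.011, 0.985, 0.002]
wrist_force: [0.5, 0.7, 0.3]
opening: 0.598
grasp_force: 0.0
```

Request:
send_rows --dr '[[0,0,0],[0,0,0],[0,0,0],[0,0,0],[0,0,0],[0,0,0],[0,0,0],[0,0,0]]' --xyz '[[0,0,0],[0,0,0],[0,0,0],[0,0,0],[0,0,0],[0,0,0],[0,0,0],[0,0,0]]' --jaw '[50,40,30,20,10,8,8,8]'

```text
time_s: 23.5
eef_pos: [0.4588, -0.0831, 0.0646]
eef_rot: [0.173, -0.011, 0.985, 0.001]
wrist_force: [-2.3, -2.6, 6.6]
opening: 0.195
grasp_force: 58.5
```

```bash
python3 - <<'E'
from h import *
s=np.load('s.npy'); o=ctrl.get_obs(); p=o['eef_pos']; print(o['grasp_force'])
plan([(p+np.array([-d,-d*s[2],0]),None) for d in(.01,.035,.04)])
E
```

```text
58.46188008785248
t 23.5 p [ 0.4588 -0.0831  0.0646] F [-2.3 -2.6  6.6] open 0.195
xyz [0.94, -0.0, -0.34] dr [0.0, 0.0, 0.0]
xyz [3.29, -0.0, -1.19] dr [0.0, 0.0, 0.0]
xyz [3.76, -0.0, -1.36] dr [0.0, 0.0, 0.0]
```

Gripped. Pulling at about 3 cm/s.

Request:
send_rows --dr '[[0,0,0],[0,0,0],[0,0,0],[0,0,0],[0,0,0],[0,0,0],[0,0,0],[0,0,0]]' --xyz '[[0.2,0,-0.07],[0.5,0,-0.18],[0.85,0,-0.31],[1.2,0,-0.43],[1.55,0,-0.56],[1.9,0,-0.69],[2.25,0,-0.81],[2.6,0,-0.94]]' --jaw '[8,8,8,8,8,8,8,8]'

```text
time_s: 24.5
eef_pos: [0.431, -0.0838, 0.0645]
eef_rot: [0.173, -0.011, 0.985, 0.001]
wrist_force: [2.4, -4.0, 4.3]
opening: 0.194
grasp_force: 58.9
```

Request:
send_rows --dr '[[0,0,0],[0,0,0],[0,0,0],[0,0,0],[0,0,0],[0,0,0],[0,0,0],[0,0,0]]' --xyz '[[0.1,0,-0.04],[0.2,0,-0.07],[0.3,0,-0.11],[0.4,0,-0.14],[0.5,0,-0.18],[0.6,0,-0.22],[0.7,0,-0.25],[0.8,0,-0.29]]' --jaw '[8,8,8,8,8,8,8,8]'

```text
time_s: 25.5
eef_pos: [0.4257, -0.084, 0.0651]
eef_rot: [0.176, -0.008, 0.984, 0.001]
wrist_force: [21.5, -0.1, -7.7]
opening: 0.194
grasp_force: 63.7
```

The pull force rose to 21.5 N, so the rod is at its end stop. Open and retreat along the tool axis.

Request:
send_rows --dr '[[0,0,0],[0,0,0],[0,0,0],[0,0,0],[0,0,0],[0,0,0],[0,0,0],[0,0,0]]' --xyz '[[0,0,0],[0,0,0],[0,0,0],[0,0,0],[0,0,0],[0,0,0],[0,0,0],[0,0,-0.5]]' --jaw '[20,30,40,50,60,60,60,60]'

```text
time_s: 26.5
eef_pos: [0.4198, -0.083, 0.0683]
eef_rot: [0.172, -0.011, 0.985, 0.002]
wrist_force: [0.1, 0.5, -0.8]
opening: 0.601
grasp_force: 0.0
```

Request:
send_rows --dr '[[0,0,0],[0,0,0],[0,0,0],[0,0,0],[0,0,0],[0,0,0],[0,0,0],[0,0,0]]' --xyz '[[0,0,-1],[0,0,-3],[0,0,-6],[0,0,-10],[0,0,-14],[0,0,-17],[0,0,-17],[0,0,-17]]' --jaw '[60,60,60,60,60,60,60,60]'

```text
time_s: 27.5
eef_pos: [0.3623, -0.0843, 0.2279]
eef_rot: [0.172, -0.01, 0.985, 0.002]
wrist_force: [-0.1, 0.3, 0.2]
opening: 0.6
grasp_force: 0.0
```

```bash
python3 - <<'E'
from h import *
import cv2
s=np.load('s.npy')
im=ctrl.camera('wrist'); c=ctrl.calibration('wrist')
cv2.imwrite('pics/w7.png',cv2.resize(im[:,:,::-1],(800,600),interpolation=cv2.INTER_CUBIC))
for v in (0,.035,.045):
  print(v,[np.round(proj('w',w(s,(x-v,s[6],z)),c)*1.5625) for x,z in((-.03,.0845),(-.019,.075),(-.041,.075))])
print(*[np.round(proj('w',w(s,(.015,y,z)),c)*1.5625) for y in(-.188,-.042) for z in (.137,.143)])
n,r=red(im); print(n,r, proj('w',w(s,(s[3]-.068,s[4],.173)),c)); print(ctrl.get_obs()['wrist_force'])
E
```

```text
0 [array([403., 330.]), array([403., 332.]), array([403., 312.])]
0.035 [array([403., 296.]), array([403., 299.]), array([403., 276.])]
0.045 [array([403., 285.]), array([403., 289.]), array([403., 265.])]
[311. 418.] [310. 425.] [499. 418.] [500. 425.]
33 (np.float64(140.3030303030303), np.float64(173.24242424242425), np.int64(30), np.int64(23)) [427.82515162 338.25591279]
[ 0.60148061 -0.21991364 -0.47147924]
```

View pics/w7.png

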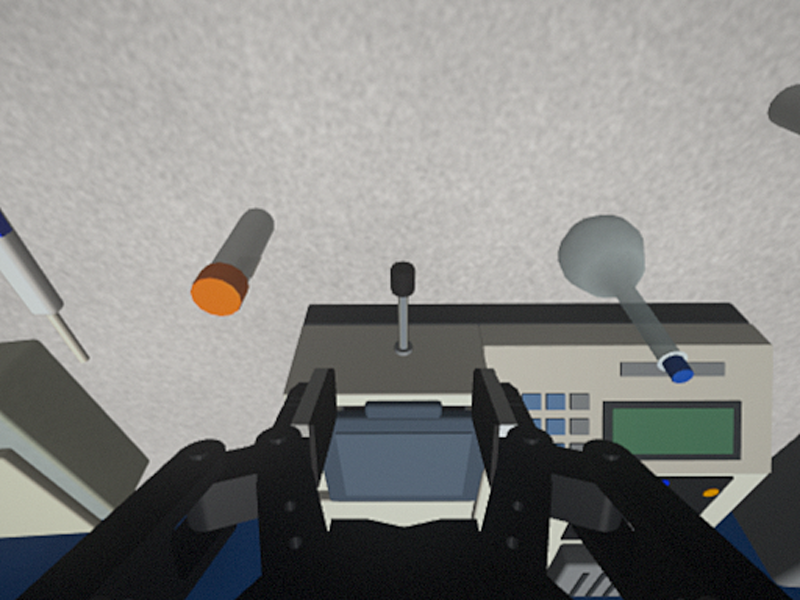

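The knob is now at rows 261–297, as predicted for fully out. The lid is flat, the lever is at blue, and the tube and flask are undisturbed. Handing in.

```bash
python3 -c "
from bench import ctrl
print(ctrl.hand_in())"
```

```text
the job is handed in; nothing more can be done
None
```

I set the lamp lever to the blue dot (about 0.01 rad off), shut the lid gently onto its stop and pulled the rod out to its end stop. I saw nothing else disturbed and handed the job in at about 28 s; no verdict came back.

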